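# Unload the drying block and sort gel-plate clamps by hand

### The job

The gel-plate clamps are dry: first turn the dryer's dial to off, then slide its clear cover all the way back, lift every clamp out of its well and put the left-hand ones in the blue bin and the right-hand ones in the yellow bin, and last slide the cover fully shut. Held upright, screw end up and the brass screw towards you, a left-hand clamp has its dark slot on your right and a right-hand clamp has it on your left. Leave the bins upright, and do not knock the small sample vials out of place.

Things in the scene. Friction and masses are not known exactly. Their poses are not given: they have to be found in the camera images.
- dryer: white warm-air drying block, fixed: housing from x = -150 (front, console) to +245 mm, y = +-130 mm, flat top deck 90 mm above the bench. Origin on the bench under the centre of the well block. Two cover rails, 12 mm thick, run along x at y = +-117 mm from x = -82 to +240 mm, tops 149 mm above the bench.
- well_block (a point): centre of the dark metal well block's top, flush with the deck, 90 mm above the bench; axes as the dryer's. Six wells, 28.4 (x) x 20.4 mm (y) and 75 mm deep (floor 15 mm above the bench), centred at x = -30 and +30 mm by y = -54, 0 and +54 mm; clamps in them stand 45 mm proud of the deck.
- cover (a joint): the dryer's clear sliding cover, 150 x 222 x 5 mm, its underside 141 mm and top 146 mm above the bench: 0 m = shut (over all the wells), slides along the dryer's +x to 0.165 m = fully back; about 2 N of friction, stays where it is left
- cover_grip (a point): middle of the blue upright tab on top of the cover near its front edge, 10 mm thick along the dryer's x, 36 mm wide along its y, 30 mm tall, its top 176 mm above the bench; this point lies 163 mm above the bench, at the dryer's x = -60 mm when shut, y = 0, and moves with the cover
- dial (a joint): the dryer's black power dial on the console: 0 rad = off (its stop, white pointer towards the red mark at the dryer's -x edge), grows clockwise seen from above; starts on at 0.8 to 1.4; light friction, stays where it is left
- dial_grip (a point): grip point of the dial, on its vertical axis, 127 mm above the bench: an upright bar 38 mm long, 14 mm thick and 32 mm tall (top at 134 mm), along the dryer's x when off, turning with the dial; at the dryer's x = -112, y = +85 mm
- bin_blue: blue open bin for left-hand clamps, 180 (x) x 140 (y) x 75 mm high outside, walls and floor 5 mm, loose, about 0.45 kg; origin at the centre of its underside, z up; starts empty
- bin_yellow: yellow open bin for right-hand clamps, 180 (x) x 140 (y) x 75 mm high outside, walls and floor 5 mm, loose, about 0.45 kg; origin at the centre of its underside, z up; starts empty
- clampL1_mid (a point): left-hand clamp: white bar 26 (x) x 18 (y) x 120 mm (z; foot at -z), black slot along its +y side, seen from above at its top end; brass thumbscrew, 14 mm across, on its +x face, reaching 27 mm from the centre line, 20 mm below the top. 0.09 kg. This point: its centre, half-way up. Starts upright in a well (this point 75 mm above the bench), screw to the dryer's +x or -x; may be absent.
- clampL2_mid (a point): left-hand clamp: white bar 26 (x) x 18 (y) x 120 mm (z; foot at -z), black slot along its +y side, seen from above at its top end; brass thumbscrew, 14 mm across, on its +x face, reaching 27 mm from the centre line, 20 mm below the top. 0.09 kg. This point: its centre, half-way up. Starts upright in a well (this point 75 mm above the bench), screw to the dryer's +x or -x; may be absent.
- clampL3_mid (a point): left-hand clamp: white bar 26 (x) x 18 (y) x 120 mm (z; foot at -z), black slot along its +y side, seen from above at its top end; brass thumbscrew, 14 mm across, on its +x face, reaching 27 mm from the centre line, 20 mm below the top. 0.09 kg. This point: its centre, half-way up. Starts upright in a well (this point 75 mm above the bench), screw to the dryer's +x or -x; may be absent.
- clampR1_mid (a point): right-hand clamp: white bar 26 (x) x 18 (y) x 120 mm (z; foot at -z), black slot along its -y side, seen from above at its top end; brass thumbscrew, 14 mm across, on its +x face, reaching 27 mm from the centre line, 20 mm below the top. 0.09 kg. This point: its centre, half-way up. Starts upright in a well (this point 75 mm above the bench), screw to the dryer's +x or -x; may be absent.
- clampR2_mid (a point): right-hand clamp: white bar 26 (x) x 18 (y) x 120 mm (z; foot at -z), black slot along its -y side, seen from above at its top end; brass thumbscrew, 14 mm across, on its +x face, reaching 27 mm from the centre line, 20 mm below the top. 0.09 kg. This point: its centre, half-way up. Starts upright in a well (this point 75 mm above the bench), screw to the dryer's +x or -x; may be absent.
- clampR3_mid (a point): right-hand clamp: white bar 26 (x) x 18 (y) x 120 mm (z; foot at -z), black slot along its -y side, seen from above at its top end; brass thumbscrew, 14 mm across, on its +x face, reaching 27 mm from the centre line, 20 mm below the top. 0.09 kg. This point: its centre, half-way up. Starts upright in a well (this point 75 mm above the bench), screw to the dryer's +x or -x; may be absent.
- vial1: small white screw-cap vial, 27 mm across, 54 mm tall, a bystander to leave alone; origin at the centre of its underside
- vial2: small clear screw-cap vial, 27 mm across, 54 mm tall, a bystander to leave alone; origin at the centre of its underside
- vial3: small clear screw-cap vial, 27 mm across, 54 mm tall, a bystander to leave alone; origin at the centre of its underside

How it is judged (in metres and radians):
On the way, in this order (a step that is already met when the one before it is completed fails the run):
1. the dial is turned to off (value of joint dial below 0.12 rad), for 0.2 s.
2. with the dial off, the cover is slid all the way back (value of joint dial below 0.12 rad and value of joint cover above 0.15 m), for 0.2 s.
3. every clamp is in the bin of its hand (x of clampL1_mid in the frame of bin_blue between -0.082 and 0.082 m and y of clampL1_mid in the frame of bin_blue between -0.062 and 0.062 m and z of clampL1_mid in the frame of bin_blue between 0 and 0.08 m and x of clampR1_mid in the frame of bin_yellow between -0.082 and 0.082 m and y of clampR1_mid in the frame of bin_yellow between -0.062 and 0.062 m and z of clampR1_mid in the frame of bin_yellow between 0 and 0.08 m and x of clampL2_mid in the frame of bin_blue between -0.082 and 0.082 m and y of clampL2_mid in the frame of bin_blue between -0.062 and 0.062 m and z of clampL2_mid in the frame of bin_blue between 0 and 0.08 m and x of clampR2_mid in the frame of bin_yellow between -0.082 and 0.082 m and y of clampR2_mid in the frame of bin_yellow between -0.062 and 0.062 m and z of clampR2_mid in the frame of bin_yellow between 0 and 0.08 m and x of clampL3_mid in the frame of bin_blue between -0.082 and 0.082 m and y of clampL3_mid in the frame of bin_blue between -0.062 and 0.062 m and z of clampL3_mid in the frame of bin_blue between 0 and 0.08 m and x of clampR3_mid in the frame of bin_yellow between -0.082 and 0.082 m and y of clampR3_mid in the frame of bin_yellow between -0.062 and 0.062 m and z of clampR3_mid in the frame of bin_yellow between 0 and 0.08 m), for 0.3 s.
4. the cover is slid fully shut (value of joint cover below 0.012 m), for 0.2 s.
At the end, for the whole second after the job is handed in: The dial is off (within 0.12 rad of its stop), the cover is shut (within 12 mm), both bins stand upright (within 0.15 rad), and every clamp present lies or stands in the bin of its hand: its centre inside the bin's walls and less than 80 mm above the bin's underside (all of step 3 and value of joint dial below 0.12 rad and value of joint cover below 0.012 m and angle between each of bin_blue, bin_yellow's own z axis and vertical below 0.15 rad); the robot touches nothing.
It fails at once if one of the small vials is pushed more than 40 mm from its place (distance of any of vial1, vial2, vial3 from where it was at the start of the episode above 0.04 m).
Of clampL1, clampR1, clampL2, clampR2, clampL3, clampR3 only 3 to 5 are there at a start; the rules pass over those that are not, and their reading is None.
At some moment in a run one of bin_blue, bin_yellow may be knocked a few centimetres aside while the robot is not near it.
Once in a run the grip may slacken for a moment while it holds something.
It also fails if it takes over 210 s, if anything falls off the work surface, if the arm or the gripper's body presses on something with over 40 N, if the wrist force passes 120 N, or if a joint passes its speed limit or range.

### The arm

A 6-joint arm with a two-finger parallel gripper is mounted at the origin on the work surface. World frame = base frame: x ahead of the robot, y to its left, z up, the work surface at z = 0. Lengths are in m, angles in degrees, forces in N, time in s.
With the tool pointing down it reaches from about 0.325 to 0.875 m from the base axis. Payload 4.4 kg.
Tool frame: the origin (TCP) lies midway between the tips of the shut fingers; the grasp point (between the pads) lies 19 mm behind it; x points along the fingers, z is the direction in which the jaws open and shut, and the axes are right-handed (so a half turn about x gives the same grasp; the last joint's range is limited). The gripper opens to 85 mm and grips with 20 to 120 N. Pads are 22 mm wide; open, the fingers measure 114 mm over their backs; the gripper's body (76 mm by 85 mm) begins 54 mm behind the grasp point. The pads swing forward as they close: fully open they stand 13 mm farther back than shut.
Start: joints at [66.836, 11.837, 88.321, -0, 79.842, -8.623], TCP at [0.144, 0.557, 0.231] pointing down, gripper open.
Joint ranges: [-156.59, 156.59], [-49.26, 127.26], [12.9, 141.05], [-63.56, 243.56], [4.71, 150.69], [-161.64, 161.64]. Speed limits (degrees/s): [159.86, 159.86, 180, 180, 180, 180].

### API

Orientations are given as [roll, pitch, yaw] about the fixed x, y, z axes, in that order (R = Rz(yaw) Ry(pitch) Rx(roll)).
In Python, from cell import arm gives the robot as it stands. The module is installed in compiled form; this text tells all that it offers.
- The arm moves only by the tool jog_arm, never from a script. Its argument "motion" is a list that holds one entry, the list of rows, each a list of 7 numbers: the shift along the tool's x, y, z in m, then the turn, a rotation vector about the tool's x, y, z in degrees, then the opening, from 0 (shut) to 1 (fully open). A call has 1 to 8 rows; each row is the pose to reach, as a shift and turn from the pose measured when the call began, along the tool's axes at that moment; what a row does not reach only later rows make up. A row lasts 1/8 s, in which the tool goes at most 62.5 mm and 10.7 degrees, less where a joint would pass 70% of its speed; a pose out of reach is approached as far as the arm can. A call with a gripper value outside its range is refused whole. The fingers move at their own pace and stop on an object; "force" is the grip in N (left out, the last holds). Time passes only in rows, so rows that repeat a pose let the fingers close. It gives the time, the measured TCP pose, the force and the opening at its end, in the units of the state.
- arm.sense(): the state, without advancing time (a new reading comes with each control period).
- arm.read_camera(name): name is "side" or "top" or "wrist"; returns a dict with "pixels" (384x512x3 uint8, red, green, blue), "depth" (384x512 float32, m along the optical axis (not along the pixel's ray), 0 where there is no reading), "fx", "fy", "cx", "cy" (pixels), "camera_from_world" (4x4, takes a point from world to camera coordinates). Camera axes: x right, y up, looking along -z (the intrinsics and any distortion apply to the point x, -y, -z); pixel columns grow to the right and rows downward; lengths in m; the calibration is good to about 2 mm. A picture is of the moment at which its call begins.
- arm.finish_job(): hands the job in, once; it reports no verdict.
The state is a dict: "time": time; "joint_positions": joint angles; "qvel": joint speeds; "joint_efforts": joint torques, N m; "tool_pos": TCP position; "eef_rot": TCP orientation; "contact_force": force on the tool from outside, world axes, zero at the start; "moment": the same for the moment, N m; "width": opening from 0.0 (shut) to 1.0 (fully open).
Only numpy, scipy, OpenCV 4.12 (cv2) and the standard library are available. Lean on these libraries where they do the work, as an engineer would, in place of code of your own. Each camera call takes 0.05 s, during which the arm holds its last target.

## Working session

There is one attempt and no reset: what is moved stays moved. The work goes in short steps, Python scripts to look and compute and a tool call to move; the robot and the scene stay as the last step left them, time stands still between calls to the robot, and variables do not carry over. Pictures are saved under pics/ and viewed, and the job is handed in when it is done.

Besides the shell and the picture viewer there is one more tool, called after "Emit:" as name([rows], argument=value, ...), one row to a line, values as JSON. jog_arm: Moves the arm, as the interface text tells. Its arguments: {"type":"object","properties":{"motion":{"type":"array"},"force":{"type":"number"}},"required":["motion"]}

```bash
mkdir -p pics; python3 - <<'E'
from cell import arm
import cv2,numpy as np,pickle
s=arm.sense(); print(s)
for n in ["side","top","wrist"]:
    c=arm.read_camera(n); cv2.imwrite(f"pics/a_{n}.png",c["pixels"][:,:,::-1]); pickle.dump(c,open(f"pics/a_{n}.pkl","wb"))
    print(n,c["fx"],c["fy"],c["cx"],c["cy"],np.round(c["camera_from_world"],4).tolist(),[k for k in c])
E
```

```text
{'time': 0.0, 'joint_positions': array([ 6.68351737e+01,  1.18851625e+01,  8.84053352e+01, -1.83215334e-03,
        7.98413855e+01, -8.62194667e+00]), 'qvel': array([-0.04263689,  0.01408555, -0.08614393,  0.00918887, -0.02427122,
       -0.00811743]), 'joint_efforts': array([ 1.98243819e-03, -3.83025384e+01, -2.91599858e+01, -3.57433601e-05,
        1.01922249e-02, -9.56727689e-06]), 'tool_pos': array([0.1440927 , 0.55586689, 0.23011227]), 'eef_rot': array([ 172.16116855,   89.86810445, -112.38138585]), 'contact_force': array([-0.20527825, -0.34183841,  0.92071012]), 'moment': array([-0.01830955,  0.01128208,  0.00614315]), 'width': 0.9996146200577681}
side 454.26114650242124 454.26114650242124 254.0681460657008 190.6175408238187 [[-0.9559, -0.2935, 0.0041, 0.532], [0.1575, -0.5012, 0.8509, -0.1828], [-0.2477, 0.814, 0.5253, -1.1267], [0.0, 0.0, 0.0, 1.0]] ['pixels', 'depth', 'fx', 'fy', 'cx', 'cy', 'camera_from_world']
top 374.5431627619665 374.5431627619665 255.32819969816515 191.6291837861297 [[0.008, -0.9997, -0.0237, 0.0068], [0.9849, 0.0038, 0.1732, -0.5501], [-0.1731, -0.0247, 0.9846, -0.9618], [0.0, 0.0, 0.0, 1.0]] ['pixels', 'depth', 'fx', 'fy', 'cx', 'cy', 'camera_from_world']
wrist 274.9143633226381 274.9143633226381 258.5070041577858 188.77334508735782 [[0.2499, 0.9683, -0.002, -0.5729], [-0.9241, 0.2379, -0.299, 0.0396], [-0.289, 0.0765, 0.9543, -0.3785], [0.0, 0.0, 0.0, 1.0]] ['pixels', 'depth', 'fx', 'fy', 'cx', 'cy', 'camera_from_world']
```

View pics/a_side.png

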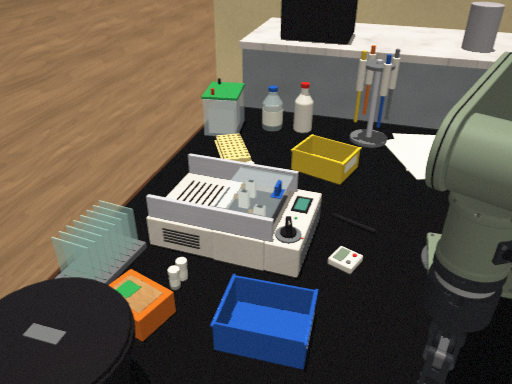

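View pics/a_top.png

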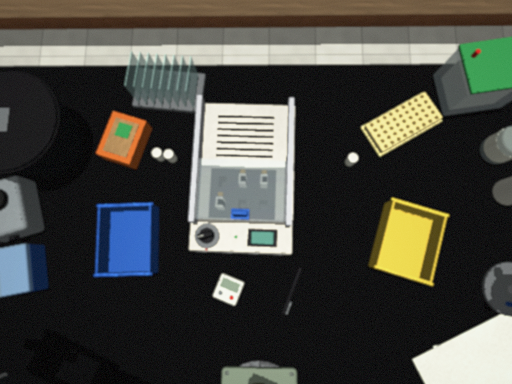

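View pics/a_wrist.png

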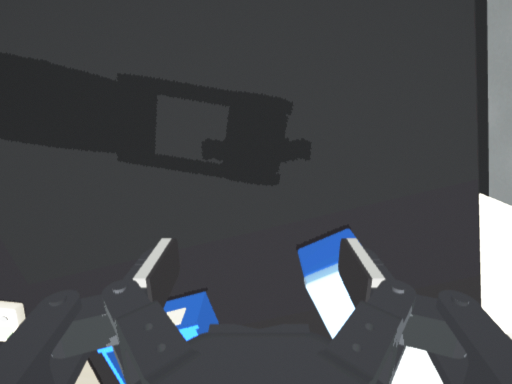

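The top view shows the dryer centrally (rails about columns 190–295), the dial at (206,234), three clamps under the cover at about (242,178), (264,179) and (221,201), the tab at (240,213), the blue bin at (127,240), the yellow bin at (410,241), and vials at (157,154), (170,156) and (352,159).

```bash
cat > h.py <<'E'
import numpy as np,cv2,pickle
from scipy.spatial.transform import Rotation as Ro
def world(c):
    d=c["depth"]; v,u=np.mgrid[:d.shape[0],:d.shape[1]]
    P=np.stack([(u-c["cx"])/c["fx"]*d,-(v-c["cy"])/c["fy"]*d,-d],-1)
    T=np.linalg.inv(c["camera_from_world"]); W=P@T[:3,:3].T+T[:3,3]; W[d==0]=np.nan
    return W
def proj(c,p):
    q=c["camera_from_world"]@np.append(p,1); return (c["cx"]-c["fx"]*q[0]/q[2], c["cy"]+c["fy"]*q[1]/q[2])
def ray(c,u,v,z):
    T=np.linalg.inv(c["camera_from_world"]); d=T[:3,:3]@np.array([(u-c["cx"])/c["fx"],-(v-c["cy"])/c["fy"],-1]); o=T[:3,3]
    return o+d*(z-o[2])/d[2]
E
python3 - <<'E'
from h import *
c=pickle.load(open("pics/a_top.pkl","rb")); W=world(c); z=W[...,2]
im=c["pixels"]
X=W[...,0];Y=W[...,1]
print(np.nanmin(z[200:,150:330]),np.nanmax(z[90:250,180:300]))
# deck points
m=(abs(z-.09)<.006)&(abs(Y)<.25)&(X>.3); r=cv2.minAreaRect(W[m][:,:2].astype(np.float32)*1000); print("deck",m.sum(),r)
m=(abs(z-.149)<.008)&(abs(Y)<.25)&(X>.3); m[:, :]&=True
print("rails",m.sum(),cv2.minAreaRect(W[m][:,:2].astype(np.float32)*1000))
for sgn in (1,-1):
    k=m&((Y-np.nanmedian(Y[m]))*sgn>.03)
    p=W[k]; print(p.mean(0), cv2.fitLine(p[:,:2].astype(np.float32),cv2.DIST_HUBER,0,.01,.01).ravel(), p[:,0].min(),p[:,0].max())
hsv=cv2.cvtColor(im,cv2.COLOR_RGB2HSV)
for n,lo,hi in (("blue",100,130),("yel",20,32)):
    m=(hsv[...,0]>lo)&(hsv[...,0]<hi)&(hsv[...,1]>120)&(abs(z-.073)<.01)&(X<.72)&(X>.2)&(abs(Y)<.55)
    m=cv2.morphologyEx(m.astype(np.uint8),cv2.MORPH_OPEN,np.ones((2,2)))>0
    print(n,m.sum(),cv2.minAreaRect(W[m][:,:2].astype(np.float32)*1000),np.median(z[m]))
for u,v in ((157,154),(170,156),(352,159),(206,234),(240,213),(221,201),(242,178),(264,179),(229,290),(291,290)):
    print(u,v,np.round(W[v,u],3))
cv2.imwrite("pics/top_zoom.png",cv2.resize(im[90:260,180:305,::-1],None,fx=4.5,fy=3.5,interpolation=cv2.INTER_CUBIC))
c=pickle.load(open("pics/a_side.pkl","rb"));cv2.imwrite("pics/side_zoom.png",cv2.resize(c["pixels"][155:275,140:330,::-1],None,fx=4,fy=4,interpolation=cv2.INTER_CUBIC))
E
```

```text
-0.006038034030015016 0.18015518176545886
deck 7637 ((644.9429321289062, 76.57962799072266), (334.59405517578125, 509.8080139160156), 88.32954406738281)
rails 6735 ((617.9239501953125, 40.333946228027344), (246.5392303466797, 321.9812316894531), 88.25064086914062)
[0.55926886 0.12384947 0.14741019] [0.98742723 0.15807417 0.57058984 0.12772498] 0.4605795335534214 0.7816414797939344
[ 0.5544817  -0.03988294  0.14758582] [ 0.97901756 -0.20377588  0.560254   -0.04634412] 0.45420825818793953 0.7754458808521008
blue 863 ((416.5818176269531, 363.9328918457031), (188.55764770507812, 177.35061645507812), 2.5505332946777344) nan
yel 963 ((424.3861083984375, -409.2991027832031), (173.15444946289062, 210.68759155273438), 70.3331298828125) nan
157 154 [0.653 0.28  0.055]
170 156 [0.646 0.244 0.058]
352 159 [ 0.64  -0.251  0.053]
206 234 [0.43  0.126 0.135]
240 213 [0.477 0.042 0.175]
221 201 [0.509 0.09  0.148]
242 178 [0.566 0.04  0.149]
264 179 [ 0.564 -0.013  0.146]
229 290 [0.29  0.079 0.019]
291 290 [ 0.291 -0.086  0.014]
```

View pics/top_zoom.png

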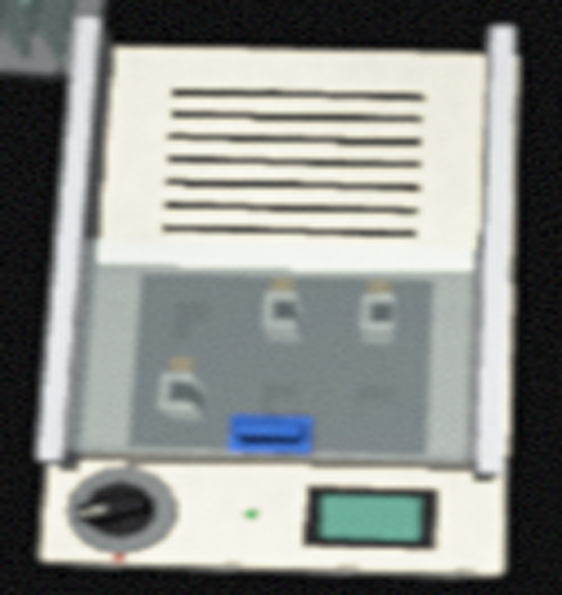

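View pics/side_zoom.png

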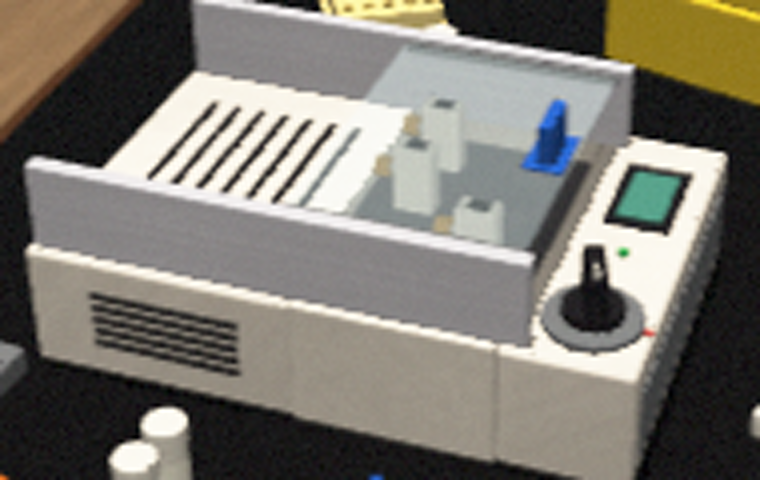

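```bash
cat >> h.py <<'E'
D0=np.array([.5390,.0427]); DY=np.radians(-1.75)
def dry(x,y):
    c,s=np.cos(DY),np.sin(DY); return D0+np.array([c*x-s*y,s*x+c*y])
def undry(p):
    c,s=np.cos(DY),np.sin(DY); d=np.asarray(p)[:2]-D0; return np.array([c*d[0]+s*d[1],-s*d[0]+c*d[1]])
def Rtool(s): return Ro.from_euler("xyz",s["eef_rot"],degrees=True)
def plan(s,p,jaw=None,R=None):
    """tool down, jaws (z) along world yaw 'jaw' deg (mod 180, nearest)."""
    R0=Rtool(s)
    if R is None:
        best=None
        for j in (jaw,jaw+180):
            a=np.radians(j); zt=np.array([np.cos(a),np.sin(a),0]); xt=np.array([0,0,-1.]); yt=np.cross(zt,xt)
            Rt=Ro.from_matrix(np.stack([xt,yt,zt],1)); rv=(R0.inv()*Rt).as_rotvec(degrees=True)
            if best is None or np.linalg.norm(rv)<np.linalg.norm(best): best=rv
        rv=best
    else: rv=(R0.inv()*R).as_rotvec(degrees=True)
    sh=R0.inv().apply(np.asarray(p)-s["tool_pos"])
    return np.round(sh,4).tolist(),np.round(rv,2).tolist()
def st(s):
    R=Rtool(s); z=R.apply([0,0,1]); x=R.apply([1,0,0])
    print("t %.2f"%s["time"],"pos",np.round(s["tool_pos"],4),"jawyaw %.1f"%np.degrees(np.arctan2(z[1],z[0])),"x",np.round(x,3),"q",np.round(s["joint_positions"],1),"F",np.round(s["contact_force"],1),"w %.3f"%s["width"])
E
python3 - <<'E'
from h import *
from cell import arm
s=arm.sense(); st(s)
c=pickle.load(open("pics/a_top.pkl","rb")); W=world(c)
d=dry(-.112,.085); print(d)
m=(abs(W[...,2]-.134)<.008)&(np.hypot(W[...,0]-d[0],W[...,1]-d[1])<.03)
p=W[m]; print(m.sum(),p.mean(0),cv2.minAreaRect(p[:,:2].astype(np.float32)*1000))
im=c["pixels"]; cv2.imwrite("pics/dial.png",cv2.resize(im[215:255,185:235,::-1],None,fx=10,fy=10,interpolation=cv2.INTER_CUBIC))
print(plan(s,[*d,.24],0),plan(s,[*d,.24],-10))
E
```

```text
t 0.15 pos [0.1442 0.556  0.2303] jawyaw 75.5 x [-0.001 -0.002 -1.   ] q [66.8 11.9 88.4 -0.  79.8 -8.6] F [-0.4 -0.6 -0.4] w 1.003
[0.42964801 0.13108067]
94 [0.42955471 0.13019125 0.13360967] ((429.95404052734375, 130.7241973876953), (14.218669891357422, 37.47834396362305), 18.110092163085938)
([-0.0091, -0.3831, -0.3396], [75.46, -0.1, 0.06]) ([-0.0091, -0.3831, -0.3396], [85.46, -0.1, 0.07])
```

View pics/dial.png

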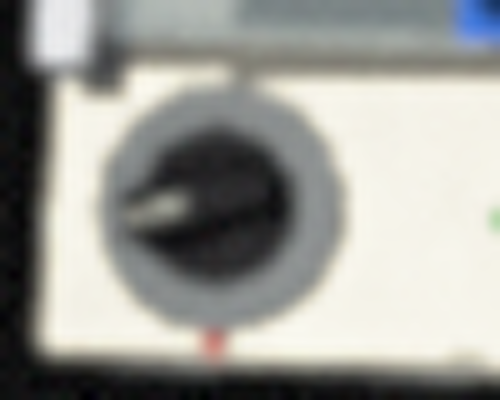

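The pointer lies at world angle of about 108°, so the dial reads about 70° (1.22 rad). I'll move above it with the jaws at 18°.

Emit:
jog_arm([
  [[-0.009,-0.383,-0.34,57.4,-0.1,0,0.5],[-0.009,-0.383,-0.34,57.4,-0.1,0,0.5],[-0.009,-0.383,-0.34,57.4,-0.1,0,0.5],[-0.009,-0.383,-0.34,57.4,-0.1,0,0.5],[-0.009,-0.383,-0.34,57.4,-0.1,0,0.5],[-0.009,-0.383,-0.34,57.4,-0.1,0,0.5],[-0.009,-0.383,-0.34,57.4,-0.1,0,0.5],[-0.009,-0.383,-0.34,57.4,-0.1,0,0.5]],
], force=40)

```text
time: 1.15
tool_pos: [0.4232, 0.1394, 0.2397]
eef_rot: [-24.7, 89.9, -6.6]
contact_force: [1.2, 0.1, 0.0]
width: 0.501
```

```bash
python3 - <<'E'
from h import *
from cell import arm
s=arm.sense(); st(s)
d=dry(-.112,.085)
print(plan(s,[*d,.20],18.1),plan(s,[*d,.108],18.1))
c=arm.read_camera("wrist"); cv2.imwrite("pics/b_wrist.png",c["pixels"][:,:,::-1])
E
```

```text
t 1.15 pos [0.4232 0.1394 0.2397] jawyaw 18.1 x [ 0.001 -0.    -1.   ] q [  7.1  -4.8 105.   -0.   79.8 -11. ] F [1.2 0.1 0. ] w 0.501
([0.0397, -0.0099, 0.0035], [-0.05, 0.05, 0.02]) ([0.1317, -0.0098, 0.0035], [-0.05, 0.05, 0.02])
```

View pics/b_wrist.png

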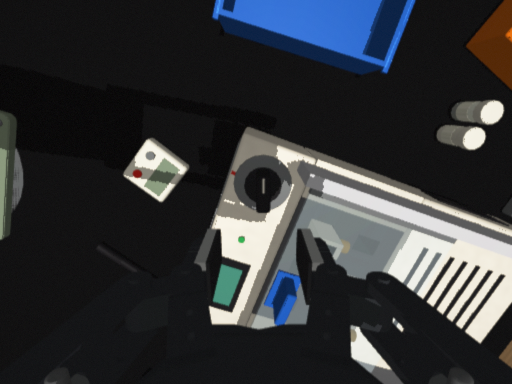

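The wrist view shows the dial bar at (263,185), upright between the jaw directions, so the jaw alignment is right. Next I descend.

Emit:
jog_arm([
  [[0.04,-0.01,0.0035,0,0,0,0.38],[0.04,-0.01,0.0035,0,0,0,0.38],[0.08,-0.01,0.0035,0,0,0,0.38],[0.11,-0.01,0.0035,0,0,0,0.38],[0.131,-0.01,0.0035,0,0,0,0.38],[0.131,-0.01,0.0035,0,0,0,0.38],[0.131,-0.01,0.0035,0,0,0,0.1],[0.131,-0.01,0.0035,0,0,0,0.05]],
], force=40)

```text
time: 2.2
tool_pos: [0.4332, 0.1233, 0.1106]
eef_rot: [-96.0, 89.5, -78.3]
contact_force: [-7.2, -2.9, 4.9]
width: 0.156
```

Emit:
jog_arm([
  [[0,0,0,0,0,0,0.05],[0,0,0,0,0,0,0.05],[0,0,0,0,0,0,0.05]],
])

```text
time: 2.58
tool_pos: [0.4331, 0.1233, 0.1107]
eef_rot: [-97.9, 89.5, -80.1]
contact_force: [-0.8, -1.4, -5.4]
width: 0.152
```

```bash
python3 - <<'E'
from h import *
from cell import arm
s=arm.sense(); st(s)
d=dry(-.112,.085)
print(plan(s,[*d,.108],88.25))
E
```

```text
t 2.58 pos [0.4331 0.1233 0.1107] jawyaw 17.7 x [ 0.001 -0.008 -1.   ] q [  5.2   4.9 111.9  -0.5  63.1 -12.3] F [-0.8 -1.4 -5.4] w 0.152
([0.0026, 0.0085, -0.0009], [-70.52, -0.34, 0.36])
```

The TCP is 8 mm off along the bar, because the arm was still settling when I planned. I'll reopen and recentre.

Emit:
jog_arm([
  [[0,0,0,0,0,0,0.38],[0,0,0,0,0,0,0.38],[0.0025,0.0085,-0.001,0,0,0,0.38],[0.0025,0.0085,-0.001,0,0,0,0.38],[0.0025,0.0085,-0.001,0,0,0,0.05],[0.0025,0.0085,-0.001,0,0,0,0.05],[0.0025,0.0085,-0.001,0,0,0,0.05],[0.0025,0.0085,-0.001,0,0,0,0.05]],
], force=40)

```text
time: 3.58
tool_pos: [0.4302, 0.1314, 0.1083]
eef_rot: [-86.5, 89.6, -68.8]
contact_force: [2.1, 2.9, -1.3]
width: 0.159
```

```bash
python3 - <<'E'
from h import *
from cell import arm
s=arm.sense(); st(s)
d=dry(-.112,.085)
print(plan(s,[*d,.108],88.25))
E
```

```text
t 3.58 pos [0.4302 0.1314 0.1083] jawyaw 17.7 x [ 0.003 -0.007 -1.   ] q [  6.2   5.  112.1  -0.5  62.7 -11.2] F [ 2.1  2.9 -1.3] w 0.159
([0.0003, -0.0001, -0.0006], [-70.54, -0.25, 0.4])
```

Emit:
jog_arm([
  [[0,0,0,-10,0,0,0.05],[0,0,0,-20,0,0,0.05],[0,0,0,-30,0,0,0.05],[0,0,0,-40,0,0,0.05],[0,0,0,-50,0,0,0.05],[0,0,0,-60,0,0,0.05],[0,0,0,-68,0,0,0.05],[0,0,0,-71,0,0,0.05]],
])

```text
time: 4.58
tool_pos: [0.4313, 0.1327, 0.1084]
eef_rot: [-123.2, 89.6, -34.5]
contact_force: [3.7, 6.4, -5.0]
width: 0.155
```

Emit:
jog_arm([
  [[0,0,0,-1,0,0,0.05],[0,0,0,-1,0,0,0.05],[0,0,0,-1,0,0,0.05]],
])

```text
time: 4.95
tool_pos: [0.4314, 0.1328, 0.1083]
eef_rot: [-119.1, 89.6, -29.4]
contact_force: [2.7, 2.8, -2.0]
width: 0.157
```

```bash
python3 - <<'E'
from h import *
from cell import arm
s=arm.sense(); st(s); print(s["moment"])
c=arm.read_camera("top"); im=c["pixels"];
cv2.imwrite("pics/dial2.png",cv2.resize(im[205:255,185:245,::-1],None,fx=8,fy=8,interpolation=cv2.INTER_CUBIC))
E
```

```text
t 4.95 pos [0.4314 0.1328 0.1083] jawyaw 89.7 x [ 0.006 -0.003 -1.   ] q [  6.3   5.  112.1  -0.3  62.6 -83.3] F [ 2.7  2.8 -2. ] w 0.157
[ 0.42216727 -0.37350592 -0.96750839]
```

View pics/dial2.png

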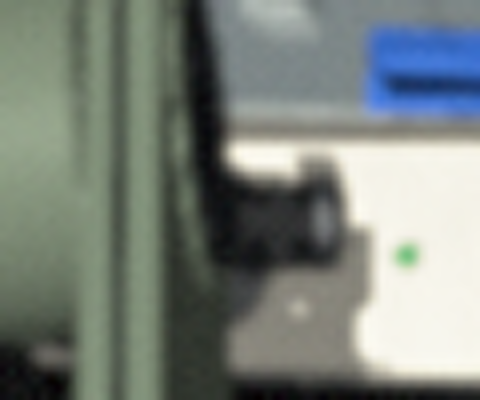

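Emit:
jog_arm([
  [[0,0,0,0,0,0,0.38],[0,0,0,0,0,0,0.38],[-0.05,0,0,0,0,0,0.38],[-0.1,0,0,0,0,0,0.4],[-0.13,0,0,0,0,0,0.4],[-0.13,0,0,0,0,0,0.4],[-0.13,0,0,0,0,0,0.4],[-0.13,0,0,0,0,0,0.4]],
])

```text
time: 6.0
tool_pos: [0.4293, 0.133, 0.2364]
eef_rot: [-153.5, 89.7, -63.8]
contact_force: [0.1, 0.2, -0.1]
width: 0.402
```

```bash
python3 - <<'E'
from h import *
from cell import arm
c=arm.read_camera("wrist"); cv2.imwrite("pics/c_wrist.png",c["pixels"][:,:,::-1])
c=arm.read_camera("top");W=world(c)
d=dry(-.112,.085)
m=(abs(W[...,2]-.134)<.008)&(np.hypot(W[...,0]-d[0],W[...,1]-d[1])<.03)
print(m.sum(),cv2.minAreaRect(W[m][:,:2].astype(np.float32)*1000) if m.sum()>5 else 0)
d=dry(-.06,0); m=(W[...,2]>.165)&(W[...,2]<.182)&(np.hypot(W[...,0]-d[0],W[...,1]-d[1])<.03)
print("tab",d,m.sum(),cv2.minAreaRect(W[m][:,:2].astype(np.float32)*1000) if m.sum()>5 else 0)
s=arm.sense(); st(s)
print(plan(s,[*d,.24],-1.75))
E
```

```text
32 ((416.988037109375, 129.98455810546875), (11.95182991027832, 12.199838638305664), 2.067800521850586)
tab [0.47902798 0.04453231] 69 ((479.293212890625, 43.648277282714844), (9.88143539428711, 34.65983200073242), 0.2105352133512497)
t 6.10 pos [0.4297 0.1331 0.2368] jawyaw 89.7 x [ 0.003 -0.004 -1.   ] q [  6.3  -4.2 104.7  -0.2  79.4 -83.3] F [1.3 0.2 0.4] w 0.399
([-0.0027, -0.0499, -0.0883], [-88.55, -0.3, -0.05])
```

View pics/c_wrist.png

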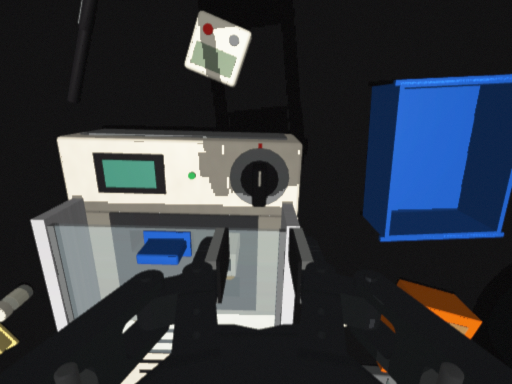

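The pointer at (260,178) lines up with the red mark, so the dial is off. Next I grasp the tab, turning the wrist the other way (+91°) to stay within joint 6's range.

Emit:
jog_arm([
  [[-0.003,-0.01,-0.015,10,0,0,0.4],[-0.003,-0.02,-0.03,20,0,0,0.4],[-0.003,-0.03,-0.045,30,0,0,0.4],[-0.003,-0.04,-0.06,40,0,0,0.4],[-0.003,-0.05,-0.0885,51,0,0,0.4],[-0.003,-0.05,-0.0885,61,0,0,0.4],[-0.003,-0.05,-0.0885,71,0,0,0.4],[-0.003,-0.05,-0.0885,81,0,0,0.4]],
])

```text
time: 7.1
tool_pos: [0.4787, 0.0441, 0.2393]
eef_rot: [-87.7, 89.8, -79.3]
contact_force: [0.5, -0.6, -0.2]
width: 0.401
```

Emit:
jog_arm([
  [[0,0,0,9,0,0,0.4],[0,0,0,10,0,0,0.4],[0,0,0,10,0,0,0.4]],
])

```text
time: 7.48
tool_pos: [0.4785, 0.0442, 0.2388]
eef_rot: [-92.5, 89.8, -94.1]
contact_force: [0.6, -0.5, -0.5]
width: 0.401
```

```bash
python3 - <<'E'
from h import *
from cell import arm
s=arm.sense(); st(s)
print(plan(s,[.4793,.0436,.152],-1.75))
E
```

```text
t 7.47 pos [0.4785 0.0442 0.2388] jawyaw -1.5 x [-0.    -0.004 -1.   ] q [ -4.9  -0.2 100.6  -0.2  79.6  -3.3] F [ 0.6 -0.5 -0.5] w 0.401
([0.0868, -0.0002, 0.0008], [0.22, -0.01, 0.21])
```

Emit:
jog_arm([
  [[0.04,0,0.001,0,0,0.2,0.35],[0.07,0,0.001,0,0,0.2,0.35],[0.087,0,0.001,0,0,0.2,0.35],[0.087,0,0.001,0,0,0.2,0.35],[0.087,0,0.001,0,0,0.2,0.03],[0.087,0,0.001,0,0,0.2,0.03],[0.087,0,0.001,0,0,0.2,0.03],[0.087,0,0.001,0,0,0.2,0.03]],
])

```text
time: 8.48
tool_pos: [0.4805, 0.0437, 0.1532]
eef_rot: [-8.8, 89.9, -10.3]
contact_force: [-0.8, -0.4, 6.1]
width: 0.11
```

```bash
python3 - <<'E'
from h import *
from cell import arm
s=arm.sense(); st(s)
p=s["tool_pos"].copy(); p[:2]+=dry(.165,0)-dry(0,0)
print(plan(s,p,-1.75))
E
```

```text
t 8.47 pos [0.4805 0.0437 0.1532] jawyaw -1.5 x [ 0.002 -0.    -1.   ] q [ -5.1   5.2 105.8  -0.   68.9  -3.5] F [-0.8 -0.4  6.1] w 0.110
([0.0004, -0.0006, 0.165], [0.22, 0.14, 0.02])
```

Emit:
jog_arm([
  [[0,0,0.02,0,0,0,0.03],[0,0,0.045,0,0,0,0.03],[0,0,0.07,0,0,0,0.03],[0,0,0.095,0,0,0,0.03],[0,-0.0005,0.12,0,0,0,0.03],[0,-0.0005,0.145,0,0,0,0.03],[0,-0.0005,0.162,0,0,0,0.03],[0,-0.0005,0.166,0,0,0,0.03]],
])

```text
time: 9.48
tool_pos: [0.6442, 0.0387, 0.1532]
eef_rot: [-173.3, 89.7, -174.8]
contact_force: [-13.6, 0.3, 9.9]
width: 0.11
```

Emit:
jog_arm([
  [[0,0,0.002,0,0,0,0.03],[0,0,0.002,0,0,0,0.03],[0,0,0.001,0,0,0,0.03]],
])

```text
time: 9.85
tool_pos: [0.644, 0.0387, 0.1533]
eef_rot: [-173.8, 89.6, -175.3]
contact_force: [-2.6, -0.9, 2.1]
width: 0.11
```

Emit:
jog_arm([
  [[0,0,0,0,0,0,0.35],[0,0,0,0,0,0,0.35],[-0.03,0,0,0,0,0,0.4],[-0.08,0,0,0,0,0,0.4],[-0.13,0,0,0,0,0,0.4],[-0.13,0,-0.06,0,0,0,0.4],[-0.13,0,-0.12,0,0,0,0.4],[-0.13,0,-0.17,0,0,0,0.4]],
])

```text
time: 10.85
tool_pos: [0.4734, 0.0435, 0.2845]
eef_rot: [-173.0, 89.6, -174.5]
contact_force: [0.2, 0.4, 0.5]
width: 0.399
```

```bash
python3 - <<'E'
from h import *
from cell import arm
c=arm.read_camera("wrist"); cv2.imwrite("pics/d_wrist.png",c["pixels"][:,:,::-1]);pickle.dump(c,open("pics/d_wrist.pkl","wb"))
c=arm.read_camera("top"); cv2.imwrite("pics/d_top.png",c["pixels"][:,:,::-1]);pickle.dump(c,open("pics/d_top.pkl","wb"))
W=world(c)
d=dry(.105,0); m=(W[...,2]>.165)&(W[...,2]<.182)&(np.hypot(W[...,0]-d[0],W[...,1]-d[1])<.05)
print("tab",d,m.sum(),cv2.minAreaRect(W[m][:,:2].astype(np.float32)*1000) if m.sum()>5 else 0)
s=arm.sense(); st(s)
E
```

```text
tab [0.64395103 0.03949346] 60 ((643.67431640625, 39.902198791503906), (34.48255920410156, 9.916072845458984), 83.17713928222656)
t 10.95 pos [0.4701 0.044  0.2833] jawyaw -1.5 x [-0.011 -0.    -1.   ] q [-5.1 -2.7 97.8 -0.1 85.6 -3.6] F [ 1.1 -1.  -0.8] w 0.402
```

View pics/d_wrist.png

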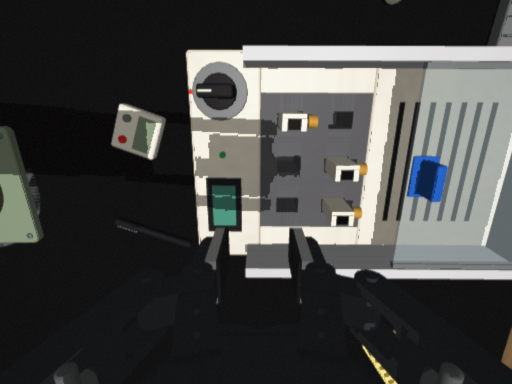

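View pics/d_top.png

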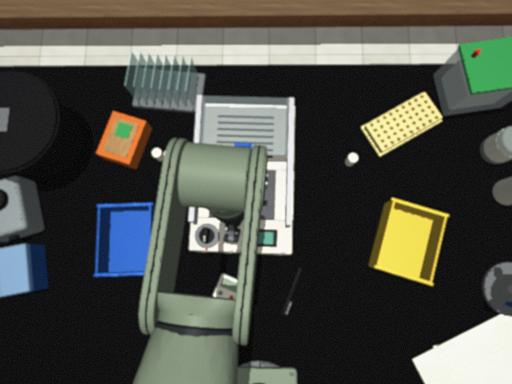

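```bash
python3 - <<'E'
from h import *
im=cv2.imread("pics/d_wrist.png"); cv2.imwrite("pics/d_zoom.png",cv2.resize(im[90:235,255:385],None,fx=4,fy=4,interpolation=cv2.INTER_CUBIC))
E
```

```text
(no output)
```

View pics/d_zoom.png

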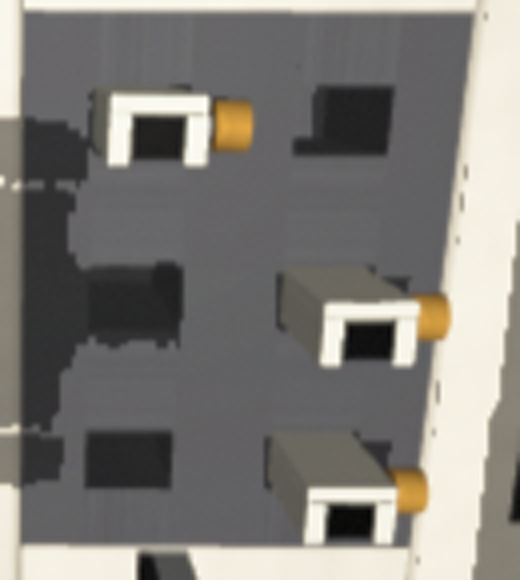

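In the wrist view (image right is +x, up is +y) the clamp tops are at (295,122), (347,172) and (342,215). Each has its brass screw to +x and its slot open to −y, so all three look right-hand. The initial side view, which sees their +y faces, shows no slot, and that agrees. I'll measure the tops and the yellow bin.

```bash
cat >> h.py <<'E'
def binfit(c,col,guess=None,n=""):
    """rim rectangle fit: back-project colour mask boundary on rim height"""
    from scipy.optimize import least_squares
    W=world(c); hsv=cv2.cvtColor(c["pixels"],cv2.COLOR_RGB2HSV)
    lo,hi=(100,130) if col=="blue" else (20,32)
    z=W[...,2]
    m=(hsv[...,0]>lo)&(hsv[...,0]<hi)&(hsv[...,1]>130)&(z>.066)&(z<.084)&(W[...,0]>.15)&(W[...,0]<.75)&(abs(W[...,1])<.65)
    if guess is not None: m&=np.hypot(W[...,0]-guess[0],W[...,1]-guess[1])<.16
    p=W[m][:,:2]
    def rect_d(q,x):
        c_,s_=np.cos(x[2]),np.sin(x[2]); a=q-x[:2]; lx=abs(a@[c_,s_]); ly=abs(a@[-s_,c_])
        dx,dy=lx-.0875,ly-.0675
        return np.where((dx<0)&(dy<0),np.maximum(dx,dy),np.hypot(np.maximum(dx,0),np.maximum(dy,0)))
    best=None
    for a in np.radians(np.arange(-60,61,15)):
        r=least_squares(lambda x:rect_d(p,x),[*np.median(p,0),a],loss="soft_l1",f_scale=.004)
        if best is None or r.cost<best.cost: best=r
    print(n or col,"n",len(p),"xy",np.round(best.x[:2],4),"yaw %.1f"%np.degrees(best.x[2]),"rms mm %.1f"%(1000*np.sqrt(np.mean(rect_d(p,best.x)**2))))
    return best.x
E
python3 - <<'E'
from h import *
c=pickle.load(open("pics/a_top.pkl","rb")); binfit(c,"blue",(.42,.35)); binfit(c,"yel",(.42,-.41))
c=pickle.load(open("pics/d_wrist.pkl","rb")); W=world(c)
for x,y in ((-.03,.054),(.03,0),(.03,-.054)):
    d=dry(x,y); m=(abs(W[...,2]-.135)<.004)&(np.hypot(W[...,0]-d[0],W[...,1]-d[1])<.025)&(c["pixels"].min(2)>150)
    p=W[m]; print(d,m.sum(),p.mean(0).round(4),cv2.minAreaRect(p[:,:2].astype(np.float32)*1000))
from cell import arm
s=arm.sense(); st(s); d=dry(.03,-.054)
print(plan(s,[*d,.24],88.25))
E
```

```text
blue n 809 xy [0.4207 0.3489] yaw 2.2 rms mm 2.4
yel n 887 xy [ 0.4214 -0.3877] yaw -17.1 rms mm 2.5
[0.51066307 0.09759097] 256 [0.5107 0.1001 0.1338] ((510.9788818359375, 98.9977035522461), (17.18378257751465, 25.30319595336914), 88.6166763305664)
[0.56898601 0.04178384] 213 [0.5695 0.0448 0.134 ] ((569.3390502929688, 43.2571907043457), (25.68027114868164, 17.1252498626709), 0.11479107290506363)
[ 0.56733693 -0.01219097] 179 [ 0.5677 -0.0094  0.1338] ((568.014892578125, -11.000490188598633), (17.067646026611328, 25.921337127685547), 88.69563293457031)
t 10.95 pos [0.4701 0.044  0.2833] jawyaw -1.5 x [-0.011 -0.    -1.   ] q [-5.1 -2.7 97.8 -0.1 85.6 -3.6] F [ 1.1 -1.  -0.8] w 0.402
([0.0422, -0.0536, 0.0992], [-89.73, -0.53, -0.47])
```

The clamp tops sit within about 1.5 mm of the wells. The yellow bin is at (0.421, −0.388) with yaw −17°. I go to the first clamp at (+30,−54), turning +90 so that joint 6 stays in range.

Emit:
jog_arm([
  [[0.01,-0.01,0.02,10,0,0,0.45],[0.02,-0.02,0.03,20,0,0,0.45],[0.03,-0.03,0.05,30,0,0,0.45],[0.04,-0.04,0.07,40,0,0,0.45],[0.042,-0.053,0.1,50,0,0,0.45],[0.042,-0.053,0.1,60,0,0,0.45],[0.042,-0.053,0.1,70,0,0,0.45],[0.042,-0.053,0.1,80,0,0,0.45]],
])

```text
time: 11.95
tool_pos: [0.5693, -0.0118, 0.2399]
eef_rot: [-96.5, 89.4, -178.4]
contact_force: [0.7, -0.2, 0.1]
width: 0.449
```

Emit:
jog_arm([
  [[0,0,0,10,0,0,0.45],[0,0,0,10,0,0,0.45],[0,0,0,10,0,0,0.45],[0,0,0,10,0,0,0.45]],
])

```text
time: 12.45
tool_pos: [0.5695, -0.0119, 0.2399]
eef_rot: [-86.5, 89.4, -178.2]
contact_force: [0.1, 0.5, 0.1]
width: 0.449
```

```bash
python3 - <<'E'
from h import *
from cell import arm
c=arm.read_camera("wrist"); cv2.imwrite("pics/e_wrist.png",c["pixels"][:,:,::-1])
s=arm.sense(); st(s); d=dry(.03,-.054)+[.0005,.0013]
print(plan(s,[*d,.101],88.25))
E
```

```text
t 12.50 pos [ 0.5695 -0.0118  0.2399] jawyaw -91.8 x [-0.01 -0.   -1.  ] q [-9.8 11.2 88.1 -0.1 81.3 81.9] F [ 0.9  0.1 -0.9] w 0.451
([0.139, -0.0002, -0.001], [-0.01, 0.03, 0.58])
```

View pics/e_wrist.png

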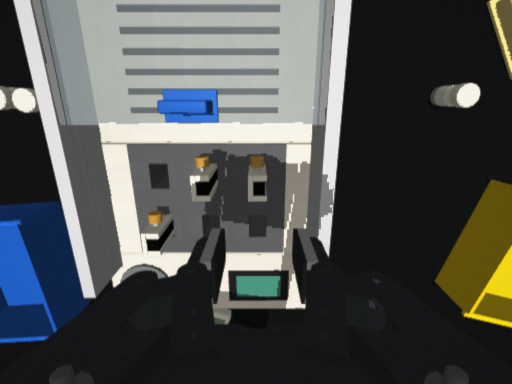

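```bash
python3 - <<'E'
import cv2
im=cv2.imread("pics/e_wrist.png"); cv2.imwrite("pics/e_zoom.png",cv2.resize(im[140:265,130:290],None,fx=4.5,fy=4.5,interpolation=cv2.INTER_CUBIC))
E
```

```text
(no output)
```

View pics/e_zoom.png

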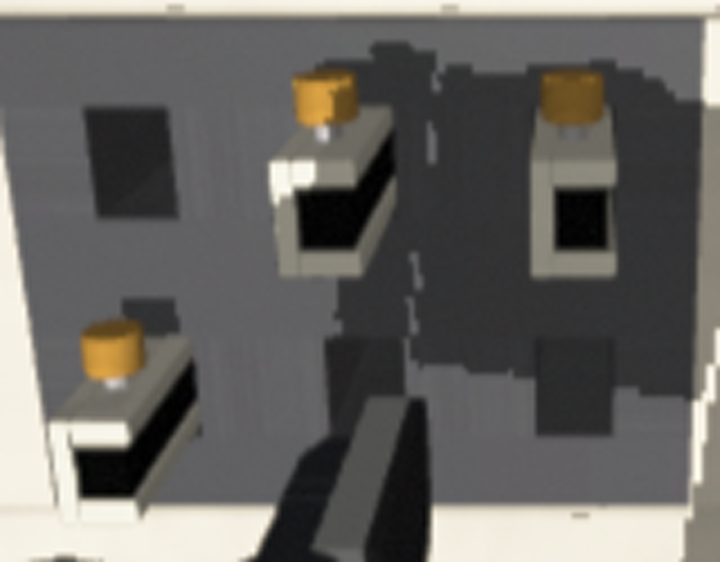

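The close view settles it: all three slots open to −y and all screws point to +x, so all three are right-hand and go in the yellow bin. I descend and grip.

Emit:
jog_arm([
  [[0.05,0,-0.001,0,0,0.6,0.45],[0.09,0,-0.001,0,0,0.6,0.45],[0.12,0,-0.001,0,0,0.6,0.45],[0.139,0,-0.001,0,0,0.6,0.45],[0.139,0,-0.001,0,0,0.6,0.45],[0.139,0,-0.001,0,0,0.6,0.1],[0.139,0,-0.001,0,0,0.6,0.1],[0.139,0,-0.001,0,0,0.6,0.1]],
], force=70)

```text
time: 13.5
tool_pos: [0.5695, -0.0111, 0.1027]
eef_rot: [73.8, 89.8, -18.0]
contact_force: [0.2, 0.1, 4.2]
width: 0.204
```

Emit:
jog_arm([
  [[0,0,0,0,0,0,0.1],[0,0,0,0,0,0,0.1],[-0.03,0,0,0,0,0,0.1],[-0.06,0,0,0,0,0,0.1],[-0.1,0,0,0,0,0,0.1],[-0.14,0,0,0,0,0,0.1],[-0.165,0,0,0,0,0,0.1],[-0.165,0,0,0,0,0,0.1]],
])

```text
time: 14.5
tool_pos: [0.5702, -0.0111, 0.2701]
eef_rot: [78.6, 89.5, -13.1]
contact_force: [-0.2, -0.7, -1.0]
width: 0.198
```

```bash
cat >> h.py <<'E'
def binpos(b,lx,ly=0):
    c_,s_=np.cos(b[2]),np.sin(b[2]); return np.array([b[0]+c_*lx-s_*ly,b[1]+s_*lx+c_*ly])
E
python3 - <<'E'
from h import *
from cell import arm
c=arm.read_camera("top"); b=binfit(c,"yel",(.42,-.39))
c=arm.read_camera("side"); cv2.imwrite("pics/f_side.png",c["pixels"][:,:,::-1])
s=arm.sense(); st(s); d=binpos(b,.05)
print(d,plan(s,[*d,.26],np.degrees(b[2])+90))
E
```

```text
yel n 882 xy [ 0.4214 -0.3877] yaw -17.1 rms mm 2.5
t 14.60 pos [ 0.5681 -0.0108  0.2663] jawyaw -91.8 x [ 0.002 -0.001 -1.   ] q [-9.8  9.5 86.9 -0.  83.5 82. ] F [-1.1 -0.6 -1.6] w 0.197
[ 0.46918604 -0.40243361] ([0.0065, -0.0869, 0.3945], [15.33, 0.04, -0.11])
```

View pics/f_side.png

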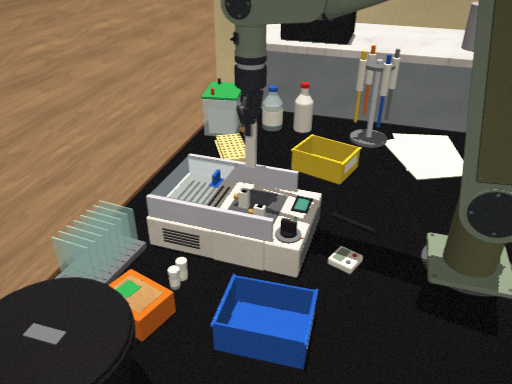

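The clamp is held, hanging at (251,145). I carry it to the yellow bin.

Emit:
jog_arm([
  [[0,-0.01,0.04,2,0,0,0.1],[0.002,-0.02,0.09,4,0,0,0.1],[0.004,-0.03,0.145,6,0,0,0.1],[0.006,-0.045,0.2,8,0,0,0.1],[0.006,-0.057,0.26,10,0,0,0.1],[0.006,-0.07,0.32,12,0,0,0.1],[0.006,-0.08,0.37,15,0,0,0.1],[0.006,-0.087,0.3945,15.3,0,0,0.1]],
])

```text
time: 15.6
tool_pos: [0.4672, -0.404, 0.2574]
eef_rot: [-133.8, 89.8, 119.0]
contact_force: [0.3, 0.8, -1.1]
width: 0.2
```

```bash
python3 - <<'E'
from h import *
from cell import arm
c=arm.read_camera("wrist"); cv2.imwrite("pics/g_wrist.png",c["pixels"][:,:,::-1]); 
c=arm.read_camera("top"); b=binfit(c,"yel",(.42,-.39)); cv2.imwrite("pics/g_top.png",c["pixels"][:,:,::-1]); 
s=arm.sense(); st(s); b=[.4214,-.3877,np.radians(-17.1)]; d=binpos(b,.05)
print(d,plan(s,[*d,.094],np.degrees(b[2])+90))
E
```

```text
yel n 735 xy [ 0.4215 -0.3875] yaw -17.0 rms mm 2.3
t 15.70 pos [ 0.4674 -0.404   0.258 ] jawyaw -107.2 x [-0.001  0.002 -1.   ] q [-48.9  16.   80.    0.   84.1  58.3] F [ 0.2  0.9 -0.5] w 0.199
[ 0.46918965 -0.40240202] ([0.164, 0.0015, -0.0018], [-0.12, -0.08, 0.08])
```

View pics/g_wrist.png

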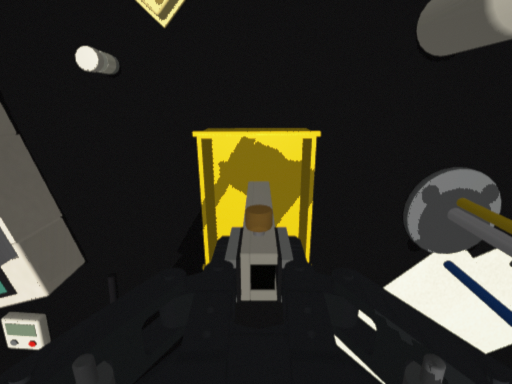

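View pics/g_top.png

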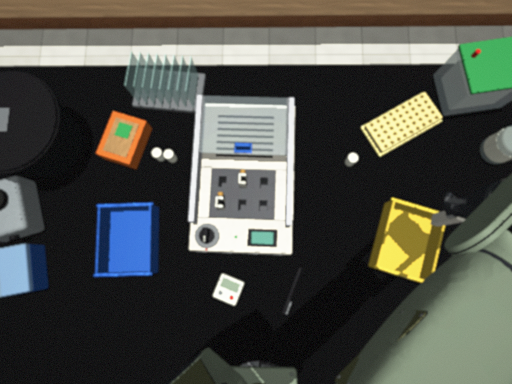

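The bin is still in place and the clamp hangs over it. I lower and release.

Emit:
jog_arm([
  [[0.05,0.0015,-0.002,0,0,0,0.1],[0.1,0.0015,-0.002,0,0,0,0.1],[0.14,0.0015,-0.002,0,0,0,0.1],[0.158,0.0015,-0.002,0,0,0,0.1],[0.165,0.0015,-0.002,0,0,0,0.1],[0.165,0.0015,-0.002,0,0,0,0.1],[0.165,0.0015,-0.002,0,0,0,0.1]],
])

```text
time: 16.58
tool_pos: [0.4704, -0.4032, 0.0949]
eef_rot: [71.3, 89.9, -35.9]
contact_force: [-0.4, -1.0, -0.9]
width: 0.197
```

Emit:
jog_arm([
  [[0,0,0,0,0,0,0.35],[0,0,0,0,0,0,0.35],[0,0,0,0,0,0,0.4],[-0.03,0,0,0,0,0,0.4],[-0.08,0,0,0,0,0,0.4],[-0.13,0,0,0,0,0,0.4],[-0.16,0,0,0,0,0,0.4],[-0.16,0,0,0,0,0,0.4]],
])

```text
time: 17.58
tool_pos: [0.4715, -0.4046, 0.2589]
eef_rot: [61.4, 89.4, -45.8]
contact_force: [-0.5, 0.2, -0.9]
width: 0.397
```

```bash
python3 - <<'E'
from h import *
from cell import arm
c=arm.read_camera("wrist"); cv2.imwrite("pics/h_wrist.png",c["pixels"][:,:,::-1]); 
s=arm.sense(); st(s); d=dry(.03,0)+[.0005,.0013]
print(plan(s,[*d,.24],88.25))
E
```

```text
t 17.62 pos [ 0.4706 -0.4035  0.2562] jawyaw -107.2 x [ 0.003 -0.003 -1.   ] q [-48.6  16.1  80.2   0.   83.5  58.6] F [ 0.3  0.8 -0.4] w 0.404
([0.015, -0.0377, -0.4559], [-15.45, 0.15, -0.23])
```

View pics/h_wrist.png

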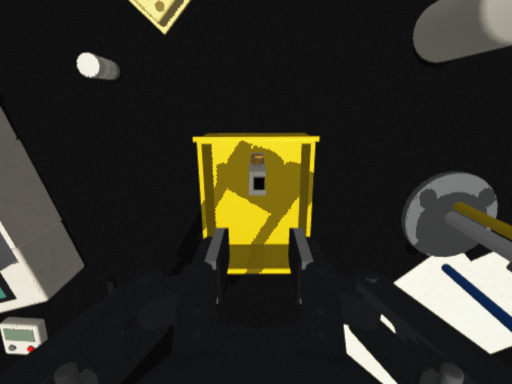

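The first clamp stands in the yellow bin, its top at (258,180). Now the second, at (+30, 0).

Emit:
jog_arm([
  [[0.015,-0.005,-0.057,-2,0,0,0.45],[0.015,-0.01,-0.114,-4,0,0,0.45],[0.015,-0.015,-0.171,-6,0,0,0.45],[0.015,-0.02,-0.23,-8,0,0,0.45],[0.015,-0.025,-0.29,-10,0,0,0.45],[0.015,-0.03,-0.35,-12,0,0,0.45],[0.015,-0.035,-0.41,-14,0,0,0.45],[0.015,-0.038,-0.456,-15.5,0,0,0.45]],
])

```text
time: 18.62
tool_pos: [0.5678, 0.0458, 0.2373]
eef_rot: [-18.5, 89.8, -110.1]
contact_force: [0.3, 0.1, -0.4]
width: 0.453
```

Emit:
jog_arm([
  [[0,0,0,0,0,0,0.45],[0,0,0,0,0,0,0.45]],
])

```text
time: 18.88
tool_pos: [0.5664, 0.0457, 0.235]
eef_rot: [-58.8, 89.6, -150.4]
contact_force: [-0.8, 0.2, -0.6]
width: 0.448
```

```bash
python3 - <<'E'
from h import *
from cell import arm
s=arm.sense(); st(s); d=dry(.03,0)+[.0005,.0013]
print(plan(s,[*d,.101],88.25))
E
```

```text
t 18.88 pos [0.5664 0.0457 0.235 ] jawyaw -91.5 x [-0.005 -0.003 -1.   ] q [-4.  11.1 88.8 -0.2 80.4 87.6] F [-0.8  0.2 -0.6] w 0.448
([0.134, 0.0038, 0.0021], [0.2, 0.19, 0.31])
```

Emit:
jog_arm([
  [[0.03,0.004,0.002,0,0,0.3,0.45],[0.07,0.004,0.002,0,0,0.3,0.45],[0.11,0.004,0.002,0,0,0.3,0.45],[0.134,0.004,0.002,0,0,0.3,0.45],[0.134,0.004,0.002,0,0,0.3,0.45],[0.134,0.004,0.002,0,0,0.3,0.1],[0.134,0.004,0.002,0,0,0.3,0.1],[0.134,0.004,0.002,0,0,0.3,0.1]],
], force=70)

```text
time: 19.88
tool_pos: [0.5705, 0.043, 0.1023]
eef_rot: [33.1, 89.8, -58.4]
contact_force: [-0.8, -0.9, 0.4]
width: 0.201
```

Emit:
jog_arm([
  [[0,0,0,0,0,0,0.1],[0,0,0,0,0,0,0.1],[-0.03,0,0,0,0,0,0.1],[-0.06,0,0,0,0,0,0.1],[-0.1,0,0,0,0,0,0.1],[-0.14,0,0,0,0,0,0.1],[-0.165,0,0,0,0,0,0.1],[-0.165,0,0,0,0,0,0.1]],
])

```text
time: 20.88
tool_pos: [0.5717, 0.0436, 0.27]
eef_rot: [65.1, 89.5, -26.4]
contact_force: [0.6, 0.2, -2.1]
width: 0.202
```

```bash
python3 - <<'E'
from h import *
from cell import arm
c=arm.read_camera("top"); b=binfit(c,"yel",(.42,-.39))
cv2.imwrite("pics/i_top.png",c["pixels"][:,:,::-1])
c=arm.read_camera("side"); cv2.imwrite("pics/i_side.png",c["pixels"][:,:,::-1])
s=arm.sense(); st(s); d=binpos(b,-.01)
print(d,plan(s,[*d,.26],np.degrees(b[2])+90))
E
```

```text
yel n 877 xy [ 0.4214 -0.3877] yaw -17.1 rms mm 2.6
t 20.98 pos [0.5695 0.0437 0.2661] jawyaw -91.5 x [ 0.001 -0.003 -1.   ] q [-4.2  9.9 86.4 -0.2 83.6 87.4] F [ 0.1 -0.3 -1.8] w 0.201
[ 0.41188747 -0.38479624] ([0.0075, -0.1461, 0.4326], [15.54, 0.19, -0.06])
```

View pics/i_side.png

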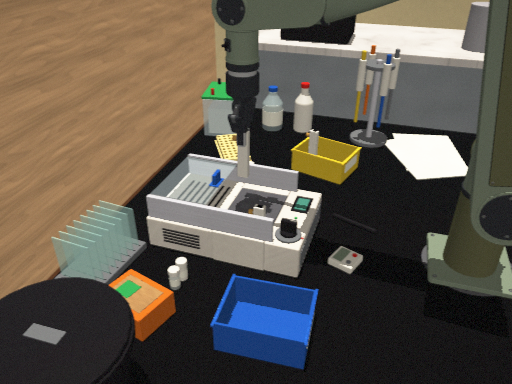

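The second clamp is held at (243,155), and the first still stands in the bin at (314,145).

Emit:
jog_arm([
  [[0,-0.015,0.05,2,0,0,0.1],[0.002,-0.035,0.1,4,0,0,0.1],[0.004,-0.055,0.16,6,0,0,0.1],[0.006,-0.075,0.22,8,0,0,0.1],[0.006,-0.095,0.28,10,0,0,0.1],[0.006,-0.115,0.34,12,0,0,0.1],[0.006,-0.13,0.39,14,0,0,0.1],[0.006,-0.146,0.4325,15.5,0.2,0,0.1]],
])

```text
time: 21.98
tool_pos: [0.4101, -0.3857, 0.2588]
eef_rot: [-139.5, 89.8, 113.4]
contact_force: [-0.0, 1.0, -0.7]
width: 0.197
```

Emit:
jog_arm([
  [[0,0,0,0,0,0,0.1],[0,0,0,0,0,0,0.1]],
])

```text
time: 22.22
tool_pos: [0.4093, -0.3845, 0.2563]
eef_rot: [-135.7, 89.5, 117.1]
contact_force: [-0.2, 0.7, -0.6]
width: 0.196
```

```bash
python3 - <<'E'
from h import *
from cell import arm
c=arm.read_camera("wrist"); cv2.imwrite("pics/j_wrist.png",c["pixels"][:,:,::-1]); 
c=arm.read_camera("side"); cv2.imwrite("pics/j_side.png",c["pixels"][:,:,::-1])
c=arm.read_camera("top"); b=binfit(c,"yel",(.42,-.39)) 
s=arm.sense(); st(s); b=[.4214,-.3877,np.radians(-17.1)]; d=binpos(b,-.01)
print(d,plan(s,[*d,.094],np.degrees(b[2])+90))
E
```

```text
yel n 764 xy [ 0.4215 -0.3877] yaw -17.1 rms mm 2.6
t 22.38 pos [ 0.4105 -0.3842  0.2581] jawyaw -107.1 x [-0.002  0.005 -1.   ] q [-52.    9.3  88.1   0.1  82.9  55.1] F [-0.2  0.5 -1.9] w 0.202
[ 0.41184207 -0.3847596 ] ([0.164, 0.002, 0.0008], [0.04, -0.23, 0.2])
```

View pics/j_wrist.png

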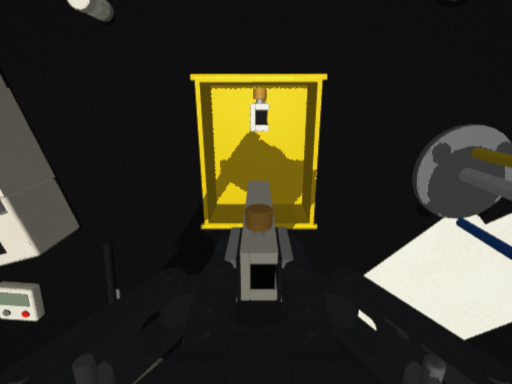

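View pics/j_side.png

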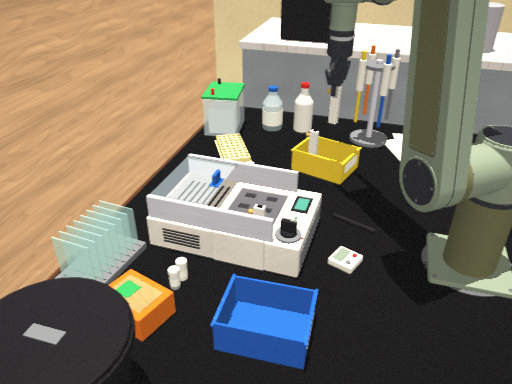

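The second clamp hangs over the bin, clear of the first, which is at (261,115). I lower and release.

Emit:
jog_arm([
  [[0.05,0.002,0.001,0,0,0.2,0.1],[0.1,0.002,0.001,0,0,0.2,0.1],[0.14,0.002,0.001,0,0,0.2,0.1],[0.158,0.002,0.001,0,0,0.2,0.1],[0.165,0.002,0.001,0,0,0.2,0.1],[0.165,0.002,0.001,0,0,0.2,0.1],[0.165,0.002,0.001,0,0,0.2,0.1]],
])

```text
time: 23.25
tool_pos: [0.4129, -0.3862, 0.095]
eef_rot: [121.3, 89.8, 14.3]
contact_force: [-0.0, -0.1, -0.9]
width: 0.199
```

Emit:
jog_arm([
  [[0,0,0,0,0,0,0.35],[0,0,0,0,0,0,0.35],[0,0,0,0,0,0,0.4],[-0.03,0,0,0,0,0,0.4],[-0.08,0,0,0,0,0,0.4],[-0.13,0,0,0,0,0,0.4],[-0.16,0,0,0,0,0,0.4],[-0.16,0,0,0,0,0,0.4]],
])

```text
time: 24.25
tool_pos: [0.4136, -0.3879, 0.2587]
eef_rot: [75.4, 89.5, -31.6]
contact_force: [-0.6, -0.7, -1.0]
width: 0.4
```

```bash
python3 - <<'E'
from h import *
from cell import arm
c=arm.read_camera("wrist"); cv2.imwrite("pics/k_wrist.png",c["pixels"][:,:,::-1]); 
s=arm.sense(); st(s); d=dry(-.03,.054)+[.0003,.0013]
print(plan(s,[*d,.24],88.25))
E
```

```text
t 24.30 pos [ 0.4127 -0.3868  0.2561] jawyaw -107.1 x [ 0.005 -0.001 -1.   ] q [-52.    9.5  88.1   0.2  82.2  55. ] F [-0.1  0.3 -0.5] w 0.403
([0.016, -0.0485, -0.4932], [-15.3, 0.02, -0.3])
```

View pics/k_wrist.png

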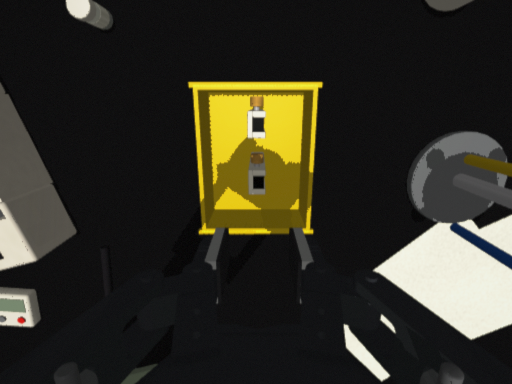

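Both clamps stand in the bin, at (257,123) and (257,180). Now the third, at (−30,+54).

Emit:
jog_arm([
  [[0.016,-0.006,-0.06,-2,0,0,0.45],[0.016,-0.012,-0.12,-4,0,0,0.45],[0.016,-0.018,-0.18,-6,0,0,0.45],[0.016,-0.024,-0.242,-8,0,0,0.45],[0.016,-0.03,-0.304,-10,0,0,0.45],[0.016,-0.036,-0.366,-12,0,0,0.45],[0.016,-0.042,-0.428,-14,0,0,0.45],[0.016,-0.048,-0.49,-15.3,0,0,0.45]],
])

```text
time: 25.3
tool_pos: [0.5092, 0.0977, 0.2376]
eef_rot: [42.6, 89.9, -49.1]
contact_force: [1.0, -0.2, -0.2]
width: 0.449
```

Emit:
jog_arm([
  [[0,0,-0.003,0,0,0,0.45],[0,0,-0.003,0,0,0,0.45],[0,0,-0.003,0,0,0,0.45]],
])

```text
time: 25.68
tool_pos: [0.5087, 0.0993, 0.2367]
eef_rot: [-12.7, 89.9, -104.5]
contact_force: [0.3, 0.7, -0.6]
width: 0.449
```

```bash
python3 - <<'E'
from h import *
from cell import arm
s=arm.sense(); st(s); d=dry(-.03,.054)+[.0003,.0013]
print(plan(s,[*d,.101],88.25))
E
```

```text
t 25.68 pos [0.5087 0.0993 0.2367] jawyaw -91.8 x [-0.001 -0.002 -1.   ] q [ 1.5  4.7 95.8 -0.1 79.5 93.4] F [ 0.3  0.7 -0.6] w 0.449
([0.1357, 0.0023, 0.0], [-0.07, 0.12, 0.03])
```

Emit:
jog_arm([
  [[0.03,0.0023,0,0,0,0,0.45],[0.07,0.0023,0,0,0,0,0.45],[0.11,0.0023,0,0,0,0,0.45],[0.136,0.0023,0,0,0,0,0.45],[0.136,0.0023,0,0,0,0,0.45],[0.136,0.0023,0,0,0,0,0.1],[0.136,0.0023,0,0,0,0,0.1],[0.136,0.0023,0,0,0,0,0.1]],
], force=70)

```text
time: 26.68
tool_pos: [0.5122, 0.0987, 0.1022]
eef_rot: [49.0, 89.8, -42.8]
contact_force: [0.1, -0.8, 2.6]
width: 0.199
```

Emit:
jog_arm([
  [[0,0,0,0,0,0,0.1],[0,0,0,0,0,0,0.1],[-0.03,0,0,0,0,0,0.1],[-0.06,0,0,0,0,0,0.1],[-0.1,0,0,0,0,0,0.1],[-0.14,0,0,0,0,0,0.1],[-0.165,0,0,0,0,0,0.1],[-0.165,0,0,0,0,0,0.1]],
])

```text
time: 27.68
tool_pos: [0.5132, 0.0993, 0.2696]
eef_rot: [76.5, 89.5, -15.3]
contact_force: [0.4, -0.2, -1.8]
width: 0.198
```

```bash
python3 - <<'E'
from h import *
from cell import arm
c=arm.read_camera("side"); cv2.imwrite("pics/l_side.png",c["pixels"][:,:,::-1])
c=arm.read_camera("top"); b=binfit(c,"yel",(.42,-.39))
s=arm.sense(); st(s); d=binpos(b,-.06,0)
print(d,plan(s,[*d,.265],np.degrees(b[2])+90))
E
```

```text
yel n 876 xy [ 0.4215 -0.3877] yaw -17.1 rms mm 3.3
t 27.77 pos [0.5111 0.0992 0.266 ] jawyaw -91.8 x [ 0.001 -0.002 -1.   ] q [ 1.5  3.7 93.4 -0.1 82.9 93.4] F [-1.1 -0.1 -1.5] w 0.198
[ 0.36412861 -0.37003128] ([0.002, -0.1321, 0.4736], [15.3, 0.13, -0.07])
```

View pics/l_side.png

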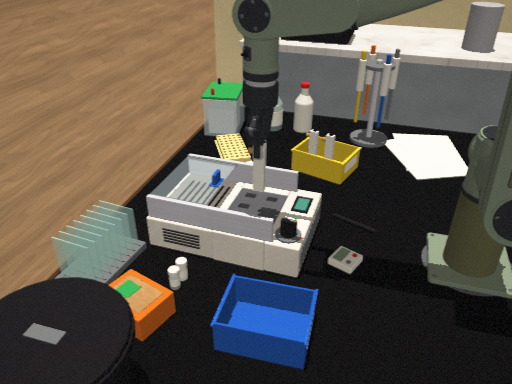

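The third clamp is held at (259,168), and the other two still stand in the bin.

Emit:
jog_arm([
  [[0,-0.015,0.055,2,0,0,0.1],[0,-0.03,0.11,4,0,0,0.1],[0,-0.05,0.17,6,0,0,0.1],[0,-0.065,0.23,8,0,0,0.1],[0,-0.08,0.29,10,0,0,0.1],[0,-0.1,0.35,12,0,0,0.1],[0,-0.115,0.41,14,0,0,0.1],[0,-0.132,0.468,15.3,0.2,0,0.1]],
])

```text
time: 28.78
tool_pos: [0.3628, -0.3652, 0.2645]
eef_rot: [-156.1, 89.7, 96.8]
contact_force: [0.4, 0.2, -1.3]
width: 0.205
```

Emit:
jog_arm([
  [[0,0,0.005,0,0,0,0.1],[0,0,0.005,0,0,0,0.1],[0,0,0.005,0,0,0,0.1]],
])

```text
time: 29.15
tool_pos: [0.3616, -0.3682, 0.2635]
eef_rot: [-151.0, 89.6, 101.9]
contact_force: [0.1, 0.5, -0.9]
width: 0.202
```

```bash
python3 - <<'E'
from h import *
from cell import arm
c=arm.read_camera("wrist"); cv2.imwrite("pics/m_wrist.png",c["pixels"][:,:,::-1]); 
c=arm.read_camera("side"); cv2.imwrite("pics/m_side.png",c["pixels"][:,:,::-1])
c=arm.read_camera("top"); b=binfit(c,"yel",(.42,-.39)) 
s=arm.sense(); st(s); b=[.4214,-.3877,np.radians(-17.1)]; d=binpos(b,-.06)
print(d,plan(s,[*d,.094],np.degrees(b[2])+90))
E
```

```text
yel n 790 xy [ 0.4214 -0.3878] yaw -17.1 rms mm 3.4
t 29.30 pos [ 0.362  -0.3687  0.2645] jawyaw -107.0 x [-0.     0.005 -1.   ] q [-55.2   3.4  93.9   0.1  83.   51.8] F [ 0.9  0.6 -0.1] w 0.201
[ 0.36405242 -0.37005758] ([0.1705, 0.0027, 0.0014], [0.05, -0.25, 0.1])
```

View pics/m_wrist.png

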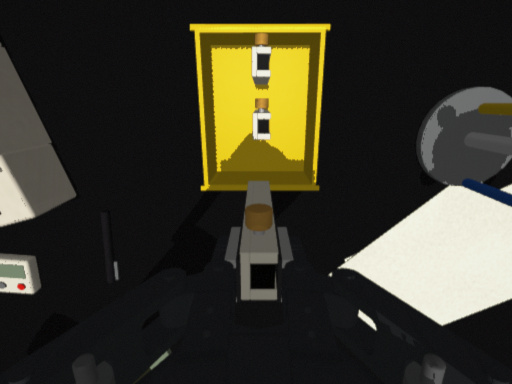

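View pics/m_side.png

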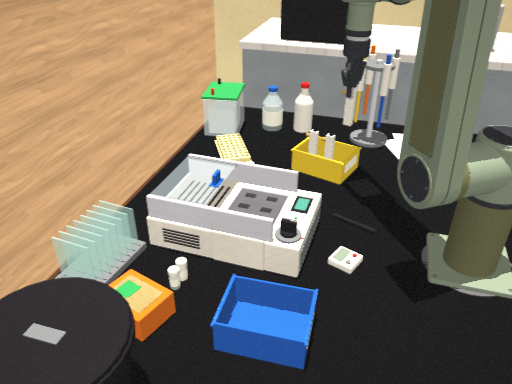

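Emit:
jog_arm([
  [[0.05,0.003,0.0015,0,0,0.1,0.1],[0.1,0.003,0.0015,0,0,0.1,0.1],[0.14,0.003,0.0015,0,0,0.1,0.1],[0.163,0.003,0.0015,0,0,0.1,0.1],[0.171,0.003,0.0015,0,0,0.1,0.1],[0.171,0.003,0.0015,0,0,0.1,0.1],[0.171,0.003,0.0015,0,0,0.1,0.1]],
])

```text
time: 30.18
tool_pos: [0.3651, -0.3709, 0.0948]
eef_rot: [143.4, 89.8, 36.4]
contact_force: [-0.0, 0.4, -1.9]
width: 0.2
```

Emit:
jog_arm([
  [[0,0,0,0,0,0,0.35],[0,0,0,0,0,0,0.35],[0,0,0,0,0,0,0.4],[-0.03,0,0,0,0,0,0.4],[-0.08,0,0,0,0,0,0.4],[-0.13,0,0,0,0,0,0.4],[-0.16,0,0,0,0,0,0.4],[-0.16,0,0,0,0,0,0.4]],
])

```text
time: 31.18
tool_pos: [0.3659, -0.373, 0.2583]
eef_rot: [77.1, 89.5, -29.9]
contact_force: [-0.4, -0.2, -0.3]
width: 0.4
```

```bash
python3 - <<'E'
from h import *
from cell import arm
c=arm.read_camera("wrist"); cv2.imwrite("pics/n_wrist.png",c["pixels"][:,:,::-1]); 
c=arm.read_camera("side"); cv2.imwrite("pics/n_side.png",c["pixels"][:,:,::-1])
s=arm.sense(); st(s); d=dry(.105,0)
print(plan(s,[*d,.24],-1.75))
E
```

```text
t 31.27 pos [ 0.3644 -0.3709  0.2542] jawyaw -107.0 x [ 0.002  0.003 -1.   ] q [-55.2   4.1  94.3   0.2  81.6  51.8] F [-0.7  0.6 -0.9] w 0.403
([0.0159, 0.1471, -0.4742], [74.73, -0.21, 0.05])
```

View pics/n_wrist.png

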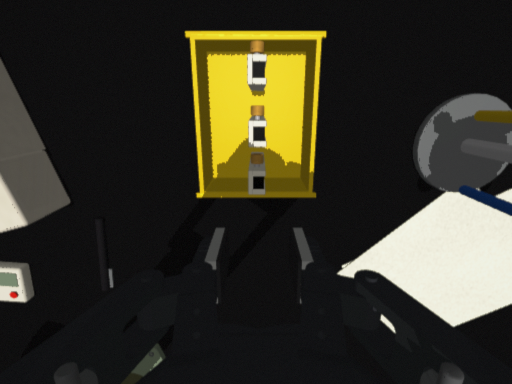

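View pics/n_side.png

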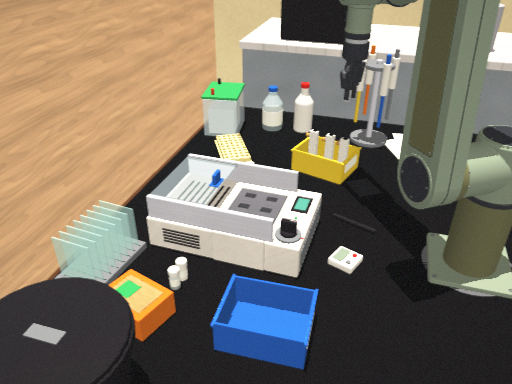

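All three stand in the yellow bin, at (258,70), (258,132) and (257,180), and all six wells are empty. Next I shut the cover, turning the wrist by −105°.

Emit:
jog_arm([
  [[0,0.015,-0.05,-10,0,0,0.4],[0,0.03,-0.1,-20,0,0,0.4],[0,0.045,-0.15,-30,0,0,0.4],[0,0.06,-0.2,-40,0,0,0.4],[0,0.075,-0.25,-50,0,0,0.4],[0,0.09,-0.3,-60,0,0,0.4],[0,0.105,-0.35,-70,0,0,0.4],[0,0.12,-0.4,-80,0,0,0.4]],
])

```text
time: 32.28
tool_pos: [0.5957, -0.0218, 0.2527]
eef_rot: [152.4, 89.8, 125.7]
contact_force: [0.4, -1.2, -0.5]
width: 0.396
```

```bash
python3 - <<'E'
from h import *
from cell import arm
s=arm.sense(); st(s)
print(plan(s,[.6437,.0395,.24],-1.75))
E
```

```text
t 32.27 pos [ 0.5957 -0.0218  0.2527] jawyaw -26.7 x [-0.002  0.003 -1.   ] q [-10.5  13.6  83.7   0.2  82.9  16.2] F [ 0.4 -1.2 -0.5] w 0.396
([0.0128, 0.0763, 0.0154], [-24.94, -0.18, -0.15])
```

Emit:
jog_arm([
  [[0.005,0.025,0.005,-8,0,0,0.4],[0.01,0.05,0.01,-16,0,0,0.4],[0.013,0.076,0.0155,-25,0,0,0.4],[0.013,0.076,0.0155,-25,0,0,0.4],[0.013,0.076,0.0155,-25,0,0,0.4]],
])

```text
time: 32.9
tool_pos: [0.6425, 0.0387, 0.238]
eef_rot: [154.7, 89.6, 152.9]
contact_force: [0.1, 0.4, 0.2]
width: 0.399
```

```bash
python3 - <<'E'
from h import *
from cell import arm
c=arm.read_camera("top"); W=world(c)
b=binfit(c,"yel",(.42,-.39))
s=arm.sense(); st(s)
print(plan(s,[.6437,.0395,.152],-1.75))
E
```

```text
yel n 875 xy [ 0.4214 -0.3877] yaw -17.0 rms mm 3.4
t 32.95 pos [0.6427 0.0384 0.2386] jawyaw -1.8 x [-0.005  0.003 -1.   ] q [-4.3 20.  77.2  0.2 83.1 -2.6] F [-0.3 -1.1 -0.6] w 0.404
([0.0866, 0.0008, 0.0014], [-0.06, -0.28, -0.17])
```

Emit:
jog_arm([
  [[0.04,0.001,0.0015,0,-0.2,-0.2,0.35],[0.07,0.001,0.0015,0,-0.2,-0.2,0.35],[0.086,0.001,0.0015,0,-0.2,-0.2,0.35],[0.086,0.001,0.0015,0,-0.2,-0.2,0.35],[0.086,0.001,0.0015,0,-0.2,-0.2,0.03],[0.086,0.001,0.0015,0,-0.2,-0.2,0.03],[0.086,0.001,0.0015,0,-0.2,-0.2,0.03],[0.086,0.001,0.0015,0,-0.2,-0.2,0.03]],
], force=50)

```text
time: 33.95
tool_pos: [0.6442, 0.0393, 0.1546]
eef_rot: [-93.8, 89.9, -95.6]
contact_force: [-4.7, -0.6, 5.9]
width: 0.105
```

Emit:
jog_arm([
  [[0,0,-0.02,0,0,0,0.03],[0,0,-0.045,0,0,0,0.03],[0,0,-0.07,0,0,0,0.03],[0,0,-0.095,0,0,0,0.03],[0,0,-0.12,0,0,0,0.03],[0,0,-0.145,0,0,0,0.03],[0,0,-0.162,0,0,0,0.03],[0,0,-0.165,0,0,0,0.03]],
])

```text
time: 34.95
tool_pos: [0.4793, 0.0444, 0.1546]
eef_rot: [-42.1, 89.8, -43.9]
contact_force: [1.3, -2.5, -5.4]
width: 0.102
```

```bash
python3 - <<'E'
from h import *
from cell import arm
s=arm.sense(); st(s)
print(undry(s["tool_pos"]))
E
```

```text
t 34.95 pos [0.4793 0.0444 0.1546] jawyaw -1.8 x [ 0.002 -0.002 -1.   ] q [-5.000e+00  5.000e+00  1.058e+02 -1.000e-01  6.910e+01 -3.100e+00] F [ 1.3 -2.5 -5.4] w 0.102
[-0.05973104 -0.00016958]
```

Pushing 2 mm further to seat it, then releasing and retreating upward.

Emit:
jog_arm([
  [[0,0,-0.002,0,0,0,0.03],[0,0,-0.002,0,0,0,0.03],[0,0,-0.002,0,0,0,0.03]],
])

```text
time: 35.33
tool_pos: [0.4792, 0.0444, 0.1546]
eef_rot: [-16.3, 89.7, -18.1]
contact_force: [5.4, -0.7, -7.0]
width: 0.101
```

Emit:
jog_arm([
  [[0,0,0.001,0,0,0,0.35],[0,0,0.001,0,0,0,0.35],[-0.02,0,0.001,0,0,0,0.35],[-0.06,0,0.001,0,0,0,0.4],[-0.11,0,0,0,0,0,0.4],[-0.13,0,-0.03,0,0,0,0.4],[-0.13,0,-0.05,0,0,0,0.4],[-0.13,0,-0.06,0,0,0,0.4]],
])

```text
time: 36.33
tool_pos: [0.418, 0.0467, 0.285]
eef_rot: [-12.4, 89.6, -14.2]
contact_force: [-0.2, 0.6, -1.5]
width: 0.4
```

Emit:
jog_arm([
  [[0,-0.06,0,0,0,0,0.4],[0,-0.12,0,0,0,0,0.4],[0,-0.18,0,0,0,0,0.4],[0,-0.2,0,0,0,0,0.4],[0,-0.2,0,0,0,0,0.4]],
])

```text
time: 36.95
tool_pos: [0.4115, -0.1545, 0.2849]
eef_rot: [-6.9, 89.7, -8.9]
contact_force: [-0.7, 0.2, 1.1]
width: 0.404
```

```bash
python3 - <<'E'
from h import *
from cell import arm
c0=pickle.load(open("pics/a_top.pkl","rb"))
c=arm.read_camera("top"); W=world(c); cv2.imwrite("pics/o_top.png",c["pixels"][:,:,::-1])
for u,v in ((157,154),(170,156),(352,159)): print(W[v,u].round(3),world(c0)[v,u].round(3))
b=binfit(c,"yel",(.42,-.39)); binfit(c,"blue",(.42,.35))
d=dry(-.06,0); m=(W[...,2]>.165)&(W[...,2]<.182)&(np.hypot(W[...,0]-d[0],W[...,1]-d[1])<.04)
r=cv2.minAreaRect(W[m][:,:2].astype(np.float32)*1000); print("tab dryer frame",undry(np.array(r[0])/1000),r)
c=arm.read_camera("side"); cv2.imwrite("pics/o_side.png",c["pixels"][:,:,::-1])
s=arm.sense(); st(s)
E
```

```text
[0.653 0.28  0.055] [0.653 0.28  0.055]
[0.647 0.245 0.054] [0.646 0.244 0.058]
[ 0.639 -0.25   0.057] [ 0.64  -0.251  0.053]
yel n 203 xy [ 0.4218 -0.3885] yaw -16.5 rms mm 3.2
blue n 808 xy [0.4207 0.3489] yaw 2.2 rms mm 2.4
tab dryer frame [-0.05986525 -0.00011941] ((479.1590270996094, 44.408843994140625), (32.987491607666016, 10.177538871765137), 87.93755340576172)
t 37.05 pos [ 0.4116 -0.1527  0.2849] jawyaw -1.8 x [ 0.006 -0.001 -1.   ] q [-31.8  -7.9 102.3   0.2  85.3 -30. ] F [-0.1  0.7 -0.7] w 0.404
```

View pics/o_top.png

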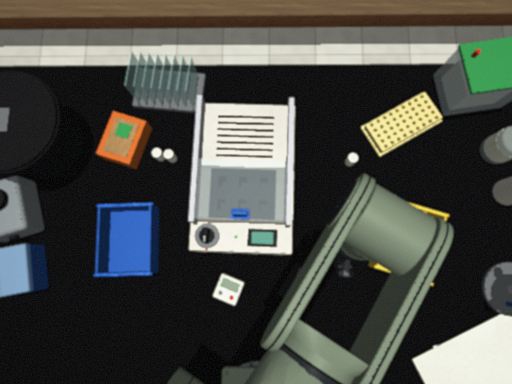

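View pics/o_side.png

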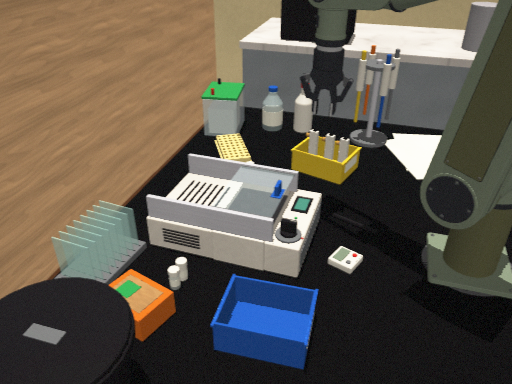

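The cover is shut (tab at dryer x = −59.9 mm), the dial is off, the three clamps stand in the yellow bin, the vials are in place, and the arm is clear. I'm handing the job in.

```bash
python3 -c "
from cell import arm
print(arm.finish_job())"
```

```text
the job is handed in; nothing more can be done
None
```

The job is done and handed in at about 37 s of the 210 s allowed; the hand-in gives no verdict.

- **Dial:** I turned it about 70° to its stop, and the wrist picture showed the pointer on the red mark. My first grip was 8 mm off along the bar, so I reopened and recentred before turning.
- **Cover:** I slid it fully back, with the tab measured 165 mm from its shut position. At the end I shut it, with the tab at x = −59.9 mm in the dryer's frame against −60 mm when shut.
- **Clamps:** Only three were present, and all were right-hand: brass screw to +x and slot to −y in two wrist views, with plain +y faces in the side view. All three went in the yellow bin, so the blue bin stays empty, and all six wells are empty.
- **Last checks:** The side picture shows all three clamps upright in the yellow bin and both bins upright. The vials are where they started, within about 1 mm horizontally, and the gripper is open and clear of everything.
- **Disagreements:** None of the final checks failed. The last overhead fit of the yellow bin had the arm partly in the way, but it agreed with the earlier fits within 1 mm. I noticed no bin knock or grip slackening.

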